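Draw the sagging bolt of the drying cage and hold its gate ajar

TASK

Open up the little drying cage: first pull the wooden locking peg straight up out of its tube in front of the gate and leave it standing in the mug. Then take the bolt by its handle, lift the sagging bolt over the bent lip of its keeper while pulling it back clear of the keeper, swing the gate towards you to about 20 degrees and finish still holding it ajar there, with the bolt drawn, because the spring hinge would shut it. Do not disturb the glaze jar, the dish or the stamp.

Things in the scene. Friction and masses are not known exactly. Their poses are not given: they have to be found in the camera images.
- cage: Fixed low drying cage of pale wood and steel bars, 360 mm wide. Origin at table height under the middle of the gate plane; x points from the front into the cage, y left, z up. Gate's front face at x -9, its top 158 mm high, free edge at y -111 mm; only peg and bolt handle rise above 165 mm. Peg tube in front of the gate at x -28, y +65 mm: bore 17 mm, height 15 to 45 mm. Keeper on the right post.
- peg_center (a point): Middle of the loose locking peg: wooden rod 14 mm thick, 190 mm long, about 40 g, upright in the tube, from 15 to 205 mm above the table; a 22 mm collar 30 mm above its lower end rests on the tube. z along the rod, up. It stands behind the bolt's tail and in front of the gate, so neither moves far until it is out. Grip it above the gate's top edge (158 mm).
- peg_foot (a point): Centre of the peg's lower end face.
- mug_floor (a point): Centre of the inner floor, 8 mm above the underside, of the brown clay mug: loose, 400 g, 124 mm tall, about 98 mm wide, opening about 65 mm clear, loop handle reaching 50 mm beyond its wall at its own -y (roughly towards the robot). Its z is up. It stands left or right of the gate (it swaps places with the glaze jar).
- bolt_handle (a point): Middle of the upright wooden grip on the bolt's handle: 18 x 18 mm, 42 mm tall (from 179 to 221 mm above the table while the bolt sags), 28 mm in front of the gate plane, above the gate. It goes with the bolt and the gate; its y axis runs along the bolt, towards the gate's hinge, its z up.
- keeper_lip (a point): Middle of the top edge of the keeper's bent-up lip, fixed on the post. The foot turned down at the bolt's nose hangs 10 mm below this edge, 5 mm beyond it, so the bolt must be raised more than 10 mm (12 to 16 is good) to be drawn; the keeper's front wall keeps the gate shut until then.
- gate_hinge (a point): Point on the gate's vertical hinge line, at its left end, half-way up the top rail.
- bolt (a joint): Travel of the barrel bolt along the gate towards the hinge, m: 0 fully shot, 0.045 fully drawn (stop). The foot is clear of the keeper beyond 0.025. Slides with about 1.5 N of friction and stays where it is put.
- bolt_lift (a joint): Height of the bolt in its tall worn staples, m: 0 sagged to the bottom, 0.018 at the top. The bolt (160 g) falls back by its weight.
- gate (a joint): Opening of the gate, rad: 0 shut, grows as the free edge swings towards the robot (turning clockwise from above about the hinge), up to 1.2. A spring hinge shuts it with about 0.2 to 0.5 N m.
- jar: Bystander: glaze test jar with cap, 49 mm wide, 64 mm tall. Origin at the centre of its underside.
- dish: Bystander: small round bisque dish, 72 mm wide, 24 mm tall, in front of the cage. Origin at the centre of its underside.
- stamp: Bystander: turned wooden stamp standing left of the cage, 26 mm wide, 60 mm tall. Origin at the centre of its underside.

How it is judged (in metres and radians):
On the way, in this order (a step that is already met when the one before it is completed fails the run):
1. the peg is out of its tube while the bolt is still shot (z of peg_foot in the frame of cage above 0.055 m and value of joint bolt below 0.012 m and value of joint gate below 0.1 rad), for 0.1 s.
2. the peg stands in the mug, let go (horizontal distance between peg_foot and mug_floor below 0.04 m and height (world z) of peg_foot below 0.03 m and angle between peg_foot's own z axis and vertical below 0.9 rad and angle between mug_floor's own z axis and vertical below 0.2 rad and contact force between the fingers and peg below 0.1 N), for 0.2 s.
3. the bolt is lifted over the lip and drawn clear of the keeper (value of joint bolt above 0.026 m), for 0.1 s.
At the end, for the whole second after the job is handed in: The gate stands still between 0.2 and 0.5 rad (11 to 29 degrees) open, held there by the fingers on gate or bolt (over 0.5 N) and by nothing else; the bolt is drawn more than 26 mm; the peg stands (or leans) with its lower end on the floor of the upright mug (value of joint gate between 0.2 and 0.5 rad and velocity of joint gate between -0.1 and 0.1 rad/s and value of joint bolt above 0.026 m and contact force between the fingers and gate above 0.5 N and contact force between gate and peg below 0.1 N and contact force between gate and mug below 0.1 N and horizontal distance between peg_foot and mug_floor below 0.04 m and height (world z) of peg_foot below 0.03 m and angle between peg_foot's own z axis and vertical below 0.9 rad and angle between mug_floor's own z axis and vertical below 0.2 rad); the arm keeps its last pose, push and grip.
It fails at once if a bystander is shoved more than 30 mm or tipped (distance of any of jar, dish, stamp from where it was at the start of the episode above 0.03 m or angle between any of jar, dish, stamp's own z axis and vertical above 0.6 rad).
It also fails if it takes over 56 s, if anything falls off the work surface, if the arm or the gripper's body presses on something with over 40 N, if the wrist force passes 120 N, or if a joint passes its speed limit or range.

ROBOT

A 6-joint arm with a two-finger parallel gripper is mounted at the origin on a cart in front of the work surface, level with it; the furniture and walls round the work are solid. World frame = base frame: x ahead of the robot, y to its left, z up, the work surface at z = 0. Lengths are in mm, angles in rad, forces in N, time in s.
With the tool pointing down it reaches from about 350 to 850 mm from the base axis. Payload 8.1 kg.
Tool frame: the origin (TCP) lies midway between the tips of the shut fingers; the grasp point (between the pads) lies 19 mm behind it; z points along the fingers, y is the line along which they close (so a half turn about z gives the same grasp; the last joint's range is limited). The gripper opens to 93 mm and grips with 3 to 60 N. Pads are 15 mm wide; open, the fingers measure 128 mm over their backs; the gripper's body (75 mm by 188 mm) begins 65 mm behind the grasp point.
Start: joints at [-1.219, 0.13, 1.488, -0, 1.523, -0.085], TCP at [253.845, -543.662, 218.635] pointing down, gripper open.
Joint ranges: [-2.96, 2.96], [-0.89, 2.26], [0.02, 2.5], [-1.34, 4.48], [0, 2.73], [-2.66, 2.66]. Speed limits (rad/s): [2.39, 2.39, 2.79, 3.14, 3.14, 3.14].

INTERFACE

Orientations are given as a unit quaternion [x, y, z, w].
In Python, from bench import manip gives the robot as it stands.
- The arm moves only by the tool apply_moves, never from a script. Its argument "plan" is one flat list of numbers, 7 for each row, row after row: the turn, a rotation vector about the tool's x, y, z in rad, then the shift along the tool's x, y, z in cm, then the closure, from 0 (fully open) to 1 (shut). In form: [rx, ry, rz, x, y, z, jaw, rx, ry, rz, x, y, z, jaw, ...]. A call has 1 to 20 rows; each row is the pose to reach, as a shift and turn from the pose commanded when the call began, along the tool's axes at that moment; what a row does not reach only later rows make up. A row lasts 1/12 s, in which the tool goes at most 41.7 mm and 7.16 degrees, less where a joint would pass 70% of its speed; a pose out of reach is approached as far as the arm can. A call with a gripper value outside its range is refused whole. The fingers move at their own pace and stop on an object; "squeeze" is the grip in N (left out, the last holds). Time passes only in rows, so rows that repeat a pose let the fingers close. It gives the time, the measured TCP pose, the force, the opening and the grip force at its end, in the units of the state.
- manip.sense(): the state, without advancing time (a new reading comes with each control period).
- manip.camera(name): name is "side" or "top" or "wrist"; returns the picture (384x512x3 uint8, red, green, blue); there is no depth.
- manip.get_calibration(name): a dict with "intrinsics" (3x3 intrinsics, pixels), "camera_from_world" (4x4, takes a point from world to camera coordinates). Camera axes: x right, y down, z forward; pixel columns grow to the right and rows downward; lengths in mm; the calibration is good to about 2 mm. The wrist camera is an equidistant fisheye: a pixel r from the principal point sees the ray r / f radians off the axis. A picture is of the moment at which its call begins: read the wrist's pose just before it. get_calibration takes no time and is no camera call; for the wrist camera it gives the pose at the moment of the call.
- manip.hand_in(): hands the job in; it is judged then, once.
The state is a dict: "time_s": time; "joint_positions": joint angles; "joint_velocities": joint speeds; "tau": joint torques, N m; "tool_pos": TCP position; "tool_rot": TCP orientation; "force": force on the tool from outside, world axes, zero at the start; "moment": the same for the moment, N m; "opening": finger opening in mm; "gripper_force": force on a finger pad.
Only numpy, scipy, OpenCV 4.12 (cv2) and the standard library are available. Lean on these libraries where they do the work, as an engineer would, in place of code of your own. Each camera call takes 0.05 s, during which the arm holds its last target. There are 200 camera calls.

## Working session

There is one attempt and no reset: what is moved stays moved. The work goes in short steps, Python scripts to look and compute and a tool call to move; the robot and the scene stay as the last step left them, time stands still between calls to the robot, and variables do not carry over. Pictures are saved under pics/ and viewed, at most 10 in all, crops included, and the job is handed in when it is done.

Besides the shell and the picture viewer there is one more tool, called after ">>>" as name(argument=value, ...), one argument or row to a line, values as JSON. apply_moves: Moves the arm, as the interface text tells. Its arguments: {"type":"object","properties":{"plan":{"type":"array","items":{"type":"number"}},"squeeze":{"type":"number"}},"required":["plan"]}

```bash
mkdir -p pics; python3 - <<'E'
from bench import manip
import cv2,numpy as np
np.set_printoptions(suppress=True,precision=3)
s=manip.sense();print(s)
for n in("side","top"):
    cv2.imwrite(f"pics/{n}0.png",cv2.cvtColor(manip.camera(n),cv2.COLOR_RGB2BGR))
    print(n,manip.get_calibration(n))
E
```

```text
{'time_s': 0.0, 'joint_positions': array([-1.219,  0.131,  1.489,  0.   ,  1.523, -0.085]), 'joint_velocities': array([-0.   , -0.   ,  0.   , -0.   , -0.   , -0.001]), 'tau': array([ -0.   , -55.983, -49.177,   0.077,   0.035,  -0.   ]), 'tool_pos': array([ 253.663, -543.136,  217.618]), 'tool_rot': array([ 0.976,  0.217, -0.   , -0.001]), 'force': array([-0.235, -0.617, -0.093]), 'moment': array([ 0.006, -0.002, -0.029]), 'gripper_force': 0.0, 'opening': 93.15612763713243}
side {'intrinsics': array([[382.443,   0.   , 258.21 ],
       [  0.   , 382.443, 189.153],
       [  0.   ,   0.   ,   1.   ]]), 'camera_from_world': array([[  -0.719,   -0.695,    0.003,  372.817],
       [  -0.568,    0.585,   -0.579,  395.702],
       [   0.401,   -0.418,   -0.815, 1065.59 ],
       [   0.   ,    0.   ,    0.   ,    1.   ]])}
top {'intrinsics': array([[449.27 ,   0.   , 257.27 ],
       [  0.   , 449.27 , 190.059],
       [  0.   ,   0.   ,   1.   ]]), 'camera_from_world': array([[  -0.022,   -1.   ,   -0.014,   29.387],
       [  -0.986,    0.024,   -0.163,  536.271],
       [   0.163,    0.01 ,   -0.987, 1502.863],
       [   0.   ,    0.   ,    0.   ,    1.   ]])}
```

View pics/side0.png

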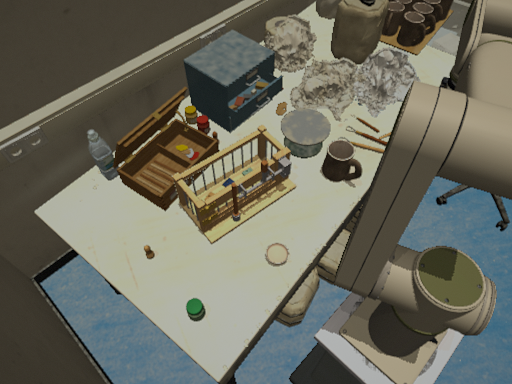

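View pics/top0.png

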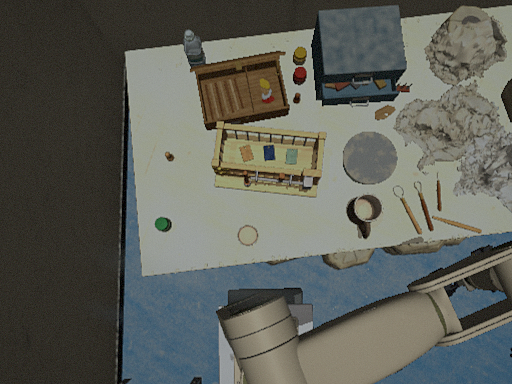

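The side view shows the cage at (235,185) with its peg at about (236,205), mug at (340,160), dish at (277,254), stamp at (149,252) and jar at (195,308). In the top view the cage is at (270,160) and the mug at (365,210). I'll zoom in next.

```bash
python3 - <<'E'
import cv2,numpy as np
a=cv2.imread("pics/top0.png")[115:245,205:395]; b=cv2.imread("pics/side0.png")[120:245,170:370]
cv2.imwrite("pics/t1.png",cv2.resize(a,None,fx=4,fy=4,interpolation=cv2.INTER_CUBIC))
cv2.imwrite("pics/s1.png",cv2.resize(b,None,fx=4,fy=4,interpolation=cv2.INTER_CUBIC))
E
```

```text
(no output)
```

View pics/t1.png

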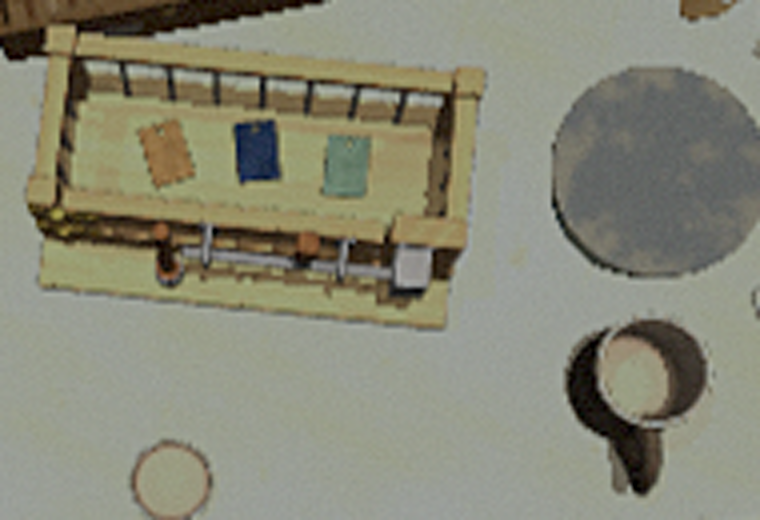

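View pics/s1.png

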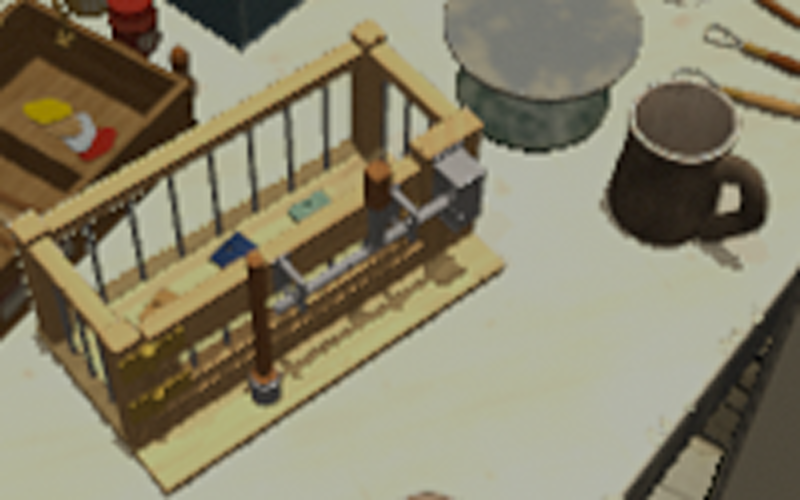

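```bash
cat > h.py <<'E'
import numpy as np
from bench import manip
np.set_printoptions(suppress=True,precision=2)
C={n:manip.get_calibration(n) for n in("side","top")}
def ray(n,p):
    K=C[n]["intrinsics"];T=C[n]["camera_from_world"];R=T[:3,:3]
    return -R.T@T[:3,3], R.T@np.linalg.solve(K,[p[0],p[1],1])
def atz(n,p,z):
    o,d=ray(n,p);return o+d*(z-o[2])/d[2]
def tri(ps):
    A=np.zeros((3,3));b=np.zeros(3)
    for n,p in ps.items():
        o,d=ray(n,p);d=d/np.linalg.norm(d);M=np.eye(3)-np.outer(d,d);A+=M;b+=M@o
    return np.linalg.solve(A,b)
T=lambda x,y:((x+.5)/4-.5+205,(y+.5)/4-.5+115)
S=lambda x,y:((x+.5)/4-.5+170,(y+.5)/4-.5+120)
E
python3 - <<'E'
from h import *
for nm,t,s,z in [("peg",(163,230),(256,257),205),("handle",(309,238),(378,166),221),("mug",(653,372),(686,121),124)]:
    print(nm,atz("top",T(*t),z),atz("side",S(*s),z),tri({"top":T(*t),"side":S(*s)}))
a,b=atz("top",T(40,288),10),atz("top",T(446,326),10);print("front edge",a,b,np.arctan2((a-b)[0],(a-b)[1]))
a,b=atz("top",T(47,40),170),atz("top",T(485,75),170);print("back rail",a,b,np.arctan2((a-b)[0],(a-b)[1]))
a,b=atz("side",S(168,492),10),atz("side",S(505,266),10);print("front edge s",a,b,np.arctan2((a-b)[0],(a-b)[1]))
print("dish",atz("top",T(172,480),24)); print("floor mug",atz("top",T(640,375),0))
s=manip.sense();from scipy.spatial.transform import Rotation as R;print(R.from_quat(s['tool_rot']).as_matrix())
E
```

```text
peg [567.5   50.73 205.  ] [567.97  52.2  205.  ] [568.35  51.14 203.37]
handle [555.11 -61.44 221.  ] [554.47 -61.06 221.  ] [555.16 -61.57 220.04]
mug [ 457.25 -340.13  124.  ] [ 456.48 -336.58  124.  ] [ 458.26 -341.22  118.63]
front edge [558.48 167.27  10.  ] [ 515.81 -188.79   10.  ] 0.11926931278590082
back rail [734.22 143.17 170.  ] [ 695.48 -209.56  170.  ] 0.10940545102422636
front edge s [561.27 168.5   10.  ] [ 514.3  -185.16   10.  ] 0.1320308553027375
dish [385.91  53.52  24.  ]
floor mug [ 469.7  -357.89    0.  ]
[[ 0.91  0.42 -0.  ]
 [ 0.42 -0.91  0.  ]
 [ 0.   -0.   -1.  ]]
```

```bash
cat >> h.py <<'E'
from scipy.spatial.transform import Rotation as Ro
def down(h): # tool pointing down, tool x heading h
    c,s=np.cos(h),np.sin(h); return np.array([[c,s,0],[s,-c,0],[0,0,-1.]])
def rel(p0,h0,p1,h1):
    A=down(h0); return np.r_[Ro.from_matrix(A.T@down(h1)).as_rotvec(), A.T@(np.array(p1)-p0)/10]
E
python3 - <<'E'
from h import *
M=Ro.from_quat(manip.sense()['tool_rot']).as_matrix();h=np.arctan2(M[1,0],M[0,0]);print(h)
np.set_printoptions(precision=3,suppress=True)
print(rel([253.8,-543.7,218.6],h,[430,-200,300],1.454),rel([253.8,-543.7,218.6],h,[540,50,300],1.454))
E
```

```text
0.4368203595743156
[  0.      0.     -1.017  30.506 -23.688  -8.14 ] [  0.      0.     -1.017  51.05  -41.687  -8.14 ]
```

>>> apply_moves(
  plan=[0,0,-1.017,30.5,-23.7,-8.14,0,0,0,-1.017,30.5,-23.7,-8.14,0,0,0,-1.017,30.5,-23.7,-8.14,0,0,0,-1.017,30.5,-23.7,-8.14,0,0,0,-1.017,30.5,-23.7,-8.14,0,0,0,-1.017,30.5,-23.7,-8.14,0,0,0,-1.017,30.5,-23.7,-8.14,0,0,0,-1.017,30.5,-23.7,-8.14,0,0,0,-1.017,30.5,-23.7,-8.14,0,0,0,-1.017,30.5,-23.7,-8.14,0,0,0,-1.017,51.05,-41.69,-8.14,0,0,0,-1.017,51.05,-41.69,-8.14,0,0,0,-1.017,51.05,-41.69,-8.14,0,0,0,-1.017,51.05,-41.69,-8.14,0,0,0,-1.017,51.05,-41.69,-8.14,0,0,0,-1.017,51.05,-41.69,-8.14,0,0,0,-1.017,51.05,-41.69,-8.14,0,0,0,-1.017,51.05,-41.69,-8.14,0,0,0,-1.017,51.05,-41.69,-8.14,0,0,0,-1.017,51.05,-41.69,-8.14,0],
)

```text
time_s: 1.77
tool_pos: [539.7, 49.7, 299.6]
tool_rot: [0.747, 0.665, -0.001, -0.0]
force: [-0.3, 1.0, -1.1]
opening: 92.7
gripper_force: 0.0
```

```bash
python3 - <<'E'
from h import *
import cv2
s=manip.sense();M=Ro.from_quat(s['tool_rot']).as_matrix();print(s['time_s'],s['tool_pos'],np.arctan2(M[1,0],M[0,0]),s['joint_positions'])
c=manip.get_calibration("wrist");im=manip.camera("wrist")
np.savez("w1.npz",K=c["intrinsics"],T=c["camera_from_world"])
cv2.imwrite("pics/w1.png",cv2.resize(cv2.cvtColor(im,cv2.COLOR_RGB2BGR),(800,600),interpolation=cv2.INTER_CUBIC))
# predicted pixels
def proj(p):
    q=c["camera_from_world"][:3]@np.r_[p,1];th=np.arctan2(np.hypot(*q[:2]),q[2]);f=c["intrinsics"][0,0];u=q[:2]/np.hypot(*q[:2])*f*th
    return (u+c["intrinsics"][:2,2]+.5)*800/512-.5
for p in([568,51,205],[555,-61,221],[588,-16,158],[588+17,-16+149,158]):print(proj(p))
print(c["intrinsics"],-c["camera_from_world"][:3,:3].T@c["camera_from_world"][:3,3])
E
```

```text
1.7667 [539.69  49.7  299.56] 1.454157554634478 [-0.   -0.05  1.52 -0.    1.67  0.11]
[441.95 296.33]
[438.03 475.07]
[471.01 367.69]
[477.28 153.38]
[[297.32   0.   251.78]
 [  0.   297.32 192.95]
 [  0.     0.     1.  ]] [547.88 116.75 465.64]
```

View pics/w1.png

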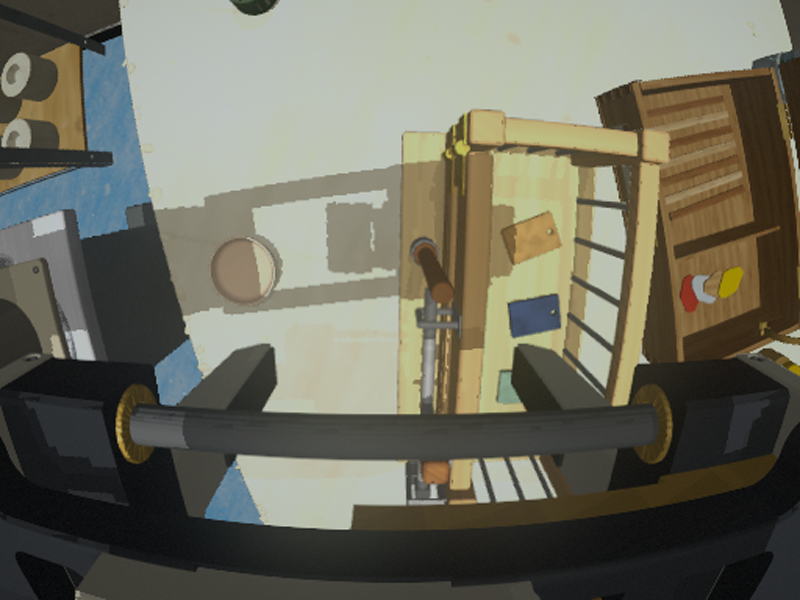

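The wrist view shows the peg top at (442,293) and the handle at (436,473). Both are within 3 px of prediction, so the positions are confirmed. The brass hinge is at about (460,148).

```bash
cat >> h.py <<'E'
def wz(f,p,z):
    d=np.load(f);K,T=d["K"],d["T"];u=(np.array(p)+.5)*512/800-.5-K[:2,2];r=np.hypot(*u);th=r/K[0,0]
    q=T[:3,:3].T@np.r_[u/r*np.sin(th),np.cos(th)];o=-T[:3,:3].T@T[:3,3];return o+q*(z-o[2])/q[2]
E
python3 - <<'E'
from h import *
for p,z in(((442,292),205),((436,471),221),((460,148),145)):print(wz("w1.npz",p,z))
print(rel([540,50,300],1.454,[568,52,230],1.454),rel([540,50,300],1.454,[568,52,171],1.454))
E
```

```text
[568.27  53.56 205.  ]
[553.96 -57.58 221.  ]
[595.82 138.43 145.  ]
[0.   0.   0.   0.52 2.76 7.  ] [ 0.    0.    0.    0.52  2.76 12.9 ]
```

>>> apply_moves(
  plan=[0,0,0,0.55,2.8,3,0.2,0,0,0,0.55,2.8,3,0.3,0,0,0,0.55,2.8,3,0.3,0,0,0,0.55,2.8,6,0.3,0,0,0,0.55,2.8,9,0.3,0,0,0,0.55,2.8,11.5,0.3,0,0,0,0.55,2.8,12.9,0.3,0,0,0,0.55,2.8,12.9,0.3,0,0,0,0.55,2.8,12.9,0.3,0,0,0,0.55,2.8,12.9,0.7,0,0,0,0.55,2.8,12.9,1,0,0,0,0.55,2.8,12.9,1,0,0,0,0.55,2.8,12.9,1,0,0,0,0.55,2.8,12.9,1,0,0,0,0.55,2.8,12.9,1,0,0,0,0.55,2.8,12.9,1,0,0,0,0.55,2.8,12.9,1,0,0,0,0.55,2.8,12.9,1],
  squeeze=20,
)

```text
time_s: 3.32
tool_pos: [568.4, 52.3, 170.9]
tool_rot: [0.747, 0.665, -0.0, -0.0]
force: [-0.9, -0.7, 0.1]
opening: 13.5
gripper_force: 20.0
```

```bash
python3 - <<'E'
from h import *
p=[568.5,52.2,171]
for q in([480,40,341],[457.5,-339,341],[457.5,-339,166]):print(rel(p,1.454,q,1.454))
E
```

```text
[  0.     0.     0.    -2.24  -8.65 -17.  ]
[  0.     0.     0.   -40.15  -6.47 -17.  ]
[  0.     0.     0.   -40.15  -6.47   0.5 ]
```

>>> apply_moves(
  plan=[0,0,0,0,0,-1,1,0,0,0,0,0,-2.5,1,0,0,0,0,0,-4.5,1,0,0,0,0,0,-6.5,1,0,0,0,0,0,-9,1,0,0,0,0,0,-12,1,0,0,0,0,0,-15,1,0,0,0,0,0,-17,1,0,0,0,0,0,-17,1],
)

```text
time_s: 4.07
tool_pos: [570.2, 52.3, 348.1]
tool_rot: [0.747, 0.665, 0.003, 0.003]
force: [1.2, 0.8, 0.3]
opening: 13.2
gripper_force: 20.0
```

>>> apply_moves(
  plan=[0,0,0,-0.6,-3,0,1,0,0,0,-1.4,-6,0,1,0,0,0,-2.24,-8.65,0,1,0,0,0,-5,-8.5,0,1,0,0,0,-8.5,-8.3,0,1,0,0,0,-12,-8.1,0,1,0,0,0,-15.5,-7.9,0,1,0,0,0,-19,-7.7,0,1,0,0,0,-22.5,-7.5,0,1,0,0,0,-26,-7.3,0,1,0,0,0,-29.5,-7.1,0,1,0,0,0,-33,-6.9,0,1,0,0,0,-36,-6.7,0,1,0,0,0,-38.5,-6.55,0,1,0,0,0,-39.8,-6.47,0,1,0,0,0,-40.15,-6.47,0,1,0,0,0,-40.15,-6.47,0,1,0,0,0,-40.15,-6.47,0,1],
)

```text
time_s: 5.57
tool_pos: [457.6, -337.9, 341.0]
tool_rot: [0.747, 0.665, 0.0, -0.0]
force: [-1.2, 0.6, -0.8]
opening: 13.4
gripper_force: 20.0
```

```bash
python3 - <<'E'
from h import *
import cv2
s=manip.sense();print(s['tool_pos'])
I={n:cv2.cvtColor(manip.camera(n),cv2.COLOR_RGB2BGR) for n in("side","top")}
a=cv2.resize(I["top"][140:260,310:430],(400,400),interpolation=cv2.INTER_CUBIC);b=cv2.resize(I["side"][70:220,270:420],(400,400),interpolation=cv2.INTER_CUBIC)
cv2.imwrite("pics/m1.png",np.hstack([a,b]))
E
```

```text
[ 457.64 -337.85  341.02]
```

View pics/m1.png

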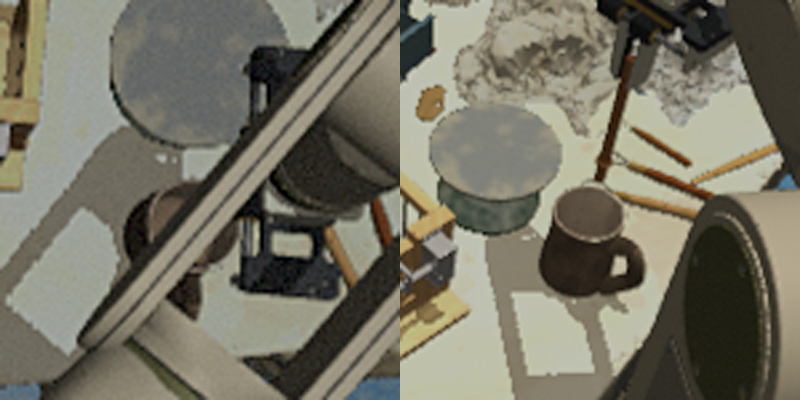

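The side view shows the peg hanging from (630,60) to its foot at about (598,182), with the mug's mouth centred at about (588,215).

```bash
python3 - <<'E'
from h import *
f=lambda x,y:((x-400+.5)*.375-.5+270,(y+.5)*.375-.5+70)
print(atz("side",f(598,182),185),atz("side",f(589,215),124),atz("side",f(629,60),375))
E
```

```text
[ 456.37 -333.34  185.  ] [ 456.66 -333.69  124.  ] [ 456.93 -330.05  375.  ]
```

>>> apply_moves(
  plan=[0,0,0,0,0,2,1,0,0,0,0,0,5,1,0,0,0,0,0,8,1,0,0,0,0,0,11,1,0,0,0,0,0,13.5,1,0,0,0,0,0,15.5,1,0,0,0,0,0,16.8,1,0,0,0,0,0,17.4,1,0,0,0,0,0,17.4,1,0,0,0,0,0,17.4,1],
)

```text
time_s: 6.5
tool_pos: [458.0, -338.9, 168.2]
tool_rot: [0.747, 0.665, 0.0, 0.001]
force: [-0.3, -0.2, 0.2]
opening: 13.4
gripper_force: 20.0
```

>>> apply_moves(
  plan=[0,0,0,0,0,0.2,1,0,0,0,0,0,0.2,0.85,0,0,0,0,0,0.2,0.8,0,0,0,0,0,0.2,0.7,0,0,0,0,0,0.2,0.6,0,0,0,0,0,0.2,0.45,0,0,0,0,0,0.2,0.2,0,0,0,0,0,0.2,0,0,0,0,0,0,0.2,0,0,0,0,0,0,-1,0,0,0,0,0,0,-4,0,0,0,0,0,0,-7,0,0,0,0,0,0,-10,0,0,0,0,0,0,-13,0,0,0,0,0,0,-13,0,0,0,0,0,0,-13,0],
)

```text
time_s: 7.83
tool_pos: [458.4, -339.9, 300.9]
tool_rot: [0.747, 0.665, 0.0, 0.003]
force: [1.1, 1.5, -0.7]
opening: 92.6
gripper_force: 0.0
```

```bash
python3 - <<'E'
from h import *
import cv2
s=manip.sense();print(s['time_s'],s['tool_pos'],s['joint_positions'])
b=cv2.cvtColor(manip.camera("side"),cv2.COLOR_RGB2BGR)
b=cv2.resize(b[70:220,170:370],(800,600),interpolation=cv2.INTER_CUBIC)
cv2.imwrite("pics/m2.png",b)
p=[457.5,-339,297]
for h in(1.454,):
  for q in([480,-150,297],[556,-58.5,297],[555,-59.5,183]):print(rel(p,1.454,q,h))
E
```

```text
7.8333 [ 458.41 -339.87  300.87] [-0.73  0.03  1.45  0.    1.66 -0.61]
[ 0.    0.    0.   19.03  0.03  0.  ]
[ 0.    0.    0.   29.01  6.51  0.  ]
[ 0.    0.    0.   28.9   6.43 11.4 ]
```

View pics/m2.png

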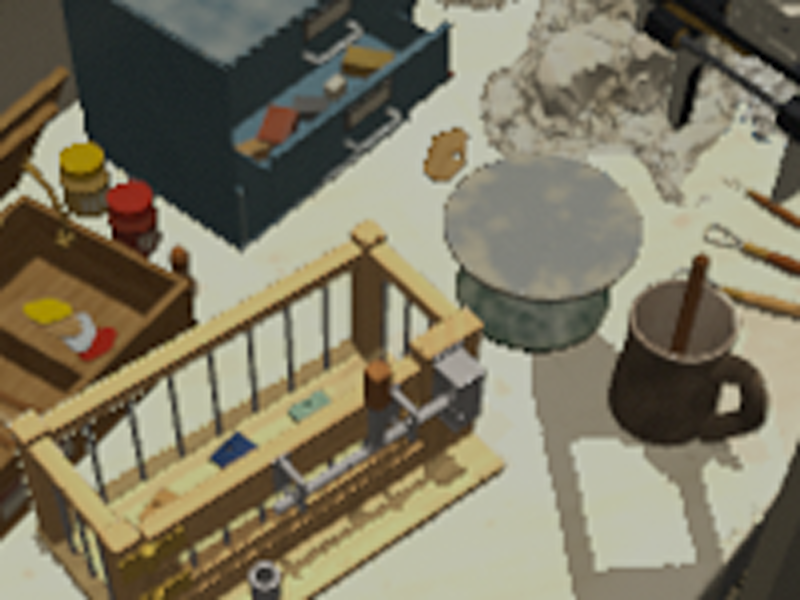

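The peg stands in the mug, its top at (700,260), and the tube is empty at (263,570). The handle is next.

>>> apply_moves(
  plan=[0,0,0,4,0.9,0,0.1,0,0,0,8,1.8,0,0.2,0,0,0,12,2.7,0,0.3,0,0,0,16,3.6,0,0.3,0,0,0,20,4.5,0,0.3,0,0,0,24,5.4,0,0.3,0,0,0,27,6.1,0,0.3,0,0,0,28.9,6.43,0,0.3,0,0,0,28.9,6.43,0,0.3,0,0,0,28.9,6.43,3,0.3,0,0,0,28.9,6.43,6,0.3,0,0,0,28.9,6.43,9,0.3,0,0,0,28.9,6.43,10.8,0.3,0,0,0,28.9,6.43,11.4,0.3,0,0,0,28.9,6.43,11.4,0.3,0,0,0,28.9,6.43,11.4,0.3],
)

```text
time_s: 9.22
tool_pos: [554.8, -59.9, 183.4]
tool_rot: [0.747, 0.664, -0.0, -0.0]
force: [0.0, -0.1, 0.3]
opening: 65.2
gripper_force: 0.0
```

>>> apply_moves(
  plan=[0,0,0,0,0,0,0.6,0,0,0,0,0,0,0.8,0,0,0,0,0,0,1,0,0,0,0,0,0,1,0,0,0,0,0,0,1,0,0,0,0,0,0,1,0,0,0,0,0,0,1,0,0,0,0,0,0,1],
  squeeze=25,
)

```text
time_s: 9.88
tool_pos: [554.6, -59.5, 183.0]
tool_rot: [0.747, 0.665, -0.0, -0.0]
force: [-2.7, -0.6, 2.9]
opening: 17.7
gripper_force: 25.0
```

>>> apply_moves(
  plan=[0,0,0,0,0,-0.5,1,0,0,0,0,0,-1,1,0,0,0,0,0,-1.4,1,0,0,0,0,0,-1.4,1,0,0,0,0,0,-1.4,1,0,0,0,0,0,-1.4,1],
)

```text
time_s: 10.38
tool_pos: [554.7, -59.5, 196.8]
tool_rot: [0.747, 0.665, -0.0, -0.0]
force: [-4.4, -0.9, -2.2]
opening: 17.9
gripper_force: 25.0
```

>>> apply_moves(
  plan=[0,0,0,0.4,0,0,1,0,0,0,0.8,0,0,1,0,0,0,1.2,0,0,1,0,0,0,1.6,0,0,1,0,0,0,2,0,0,1,0,0,0,2.4,0,0,1,0,0,0,2.8,0,0,1,0,0,0,3.2,0,0,1,0,0,0,3.6,0,0,1,0,0,0,3.8,0,0,1,0,0,0,3.8,0,0,1,0,0,0,3.8,0,0,1],
)

```text
time_s: 11.38
tool_pos: [559.5, -21.1, 197.1]
tool_rot: [0.747, 0.665, 0.0, -0.0]
force: [-2.4, 2.3, -2.4]
opening: 18.1
gripper_force: 25.0
```

```bash
python3 - <<'E'
from h import *
s=manip.sense();p=s['tool_pos'];print(p,s['force'],s['moment'])
hg=np.array([595,136]) 
h=1.454
for a in np.arange(0,.36,.0388):
    r=Ro.from_euler('z',-a).as_matrix()[:2,:2]; q=np.r_[hg+r@(p[:2]-hg),p[2]]
    print(rel(p,h,q,h-a))
E
```

```text
[559.49 -21.08 197.06] [-2.4   2.28 -2.43] [ 0.2   0.57 -0.25]
[ 0.  0.  0.  0. -0.  0.]
[ 0.    0.    0.04  0.08 -0.62  0.  ]
[ 0.    0.    0.08  0.18 -1.24  0.  ]
[ 0.    0.    0.12  0.31 -1.85  0.  ]
[ 0.    0.    0.16  0.45 -2.46  0.  ]
[ 0.    0.    0.19  0.63 -3.06  0.  ]
[ 0.    0.    0.23  0.82 -3.65  0.  ]
[ 0.    0.    0.27  1.04 -4.23  0.  ]
[ 0.    0.    0.31  1.28 -4.81  0.  ]
[ 0.    0.    0.35  1.55 -5.38  0.  ]
```

>>> apply_moves(
  plan=[0,0,0.02,0.04,-0.31,0,1,0,0,0.04,0.08,-0.62,0,1,0,0,0.06,0.13,-0.93,0,1,0,0,0.08,0.18,-1.24,0,1,0,0,0.1,0.24,-1.55,0,1,0,0,0.12,0.31,-1.85,0,1,0,0,0.12,0.31,-1.85,0,1,0,0,0.12,0.31,-1.85,0,1],
)

```text
time_s: 12.05
tool_pos: [541.4, -16.5, 197.2]
tool_rot: [0.786, 0.619, 0.0, 0.0]
force: [0.7, -0.4, -1.1]
opening: 17.8
gripper_force: 25.0
```

```bash
python3 - <<'E'
from h import *
p0=np.array([559.5,-21.1,197.]);hg=np.array([595,136]);h=1.454
P=lambda a:np.r_[hg+Ro.from_euler('z',-a).as_matrix()[:2,:2]@(p0[:2]-hg),197.]
for a in np.arange(.12,.36,.0383): print(rel(P(.12),h-.12,P(a),h-a))
E
```

```text
[0. 0. 0. 0. 0. 0.]
[ 0.    0.    0.04  0.08 -0.61  0.  ]
[ 0.    0.    0.08  0.18 -1.22  0.  ]
[ 0.    0.    0.11  0.3  -1.83  0.  ]
[ 0.    0.    0.15  0.45 -2.42  0.  ]
[ 0.    0.    0.19  0.62 -3.02  0.  ]
[ 0.    0.    0.23  0.81 -3.6   0.  ]
```

>>> apply_moves(
  plan=[0,0,0.02,0.04,-0.31,0,1,0,0,0.04,0.08,-0.61,0,1,0,0,0.06,0.13,-0.92,0,1,0,0,0.08,0.18,-1.22,0,1,0,0,0.095,0.24,-1.53,0,1,0,0,0.115,0.3,-1.83,0,1,0,0,0.135,0.37,-2.13,0,1,0,0,0.153,0.45,-2.42,0,1,0,0,0.172,0.53,-2.72,0,1,0,0,0.19,0.62,-3.02,0,1,0,0,0.21,0.71,-3.31,0,1,0,0,0.23,0.81,-3.6,0,1,0,0,0.23,0.81,-3.6,0,1,0,0,0.23,0.81,-3.6,0,1,0,0,0.23,0.81,-3.6,0,1,0,0,0.23,0.81,-3.6,0,1,0,0,0.23,0.81,-3.6,0,1,0,0,0.23,0.81,-3.6,0,1],
)

```text
time_s: 13.55
tool_pos: [508.3, -0.2, 197.0]
tool_rot: [0.852, 0.524, -0.0, -0.0]
force: [-0.8, -0.6, -1.4]
opening: 18.3
gripper_force: 25.0
```

```bash
python3 - <<'E'
from h import *
import cv2
s=manip.sense();print(s['time_s'],s['tool_pos'],s['force'],s['gripper_force'],s['joint_velocities'])
I={n:cv2.cvtColor(manip.camera(n),cv2.COLOR_RGB2BGR) for n in("side","top")}
a=cv2.resize(I["top"][120:245,205:395],(800,526),interpolation=cv2.INTER_CUBIC)
b=cv2.resize(I["side"][120:270,170:370],(800,600),interpolation=cv2.INTER_CUBIC)
cv2.imwrite("pics/f.png",np.vstack([cv2.resize(a,(456,300)),cv2.resize(b,(456,300))]))
E
```

```text
13.55 [508.27  -0.23 196.97] [-0.81 -0.56 -1.44] 25.04140466451645 [ 0. -0. -0.  0.  0.  0.]
```

View pics/f.png

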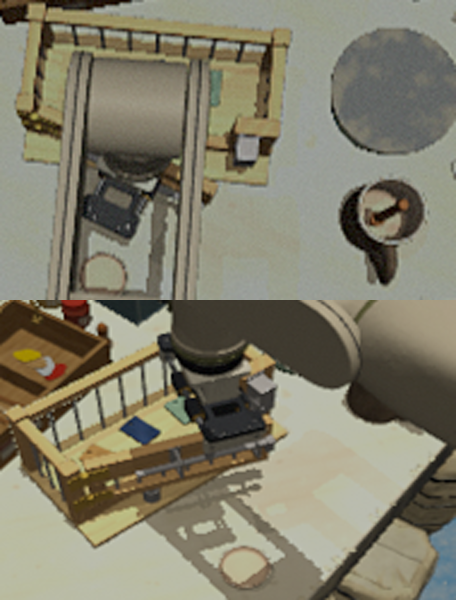

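The gate stands ajar at about 20°, with the gripper on the handle and the keeper clear. The peg is in the upright mug and the dish hasn't moved.

```bash
python3 -c "
from bench import manip
print(manip.hand_in())"
```

```text
the job is handed in; nothing more can be done
None
```

I've handed the job in, but it returned no verdict: the peg is in the mug, the bolt is drawn about 38 mm, the gate is held ajar at about 20° by its handle, and I saw no bystander disturbed.

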